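# Park the turning display platter with its pin

### The job

The motor-driven display turntable keeps turning. Take the brass park pin out of its socket block, rub its foot lightly on the rim of the platter to slow the platter to a crawl until its hole stops over the fixed slot in the base, then push the pin gently through the hole into the slot until its collar lies down on the platter, and let go so that the pin keeps the platter parked. Leave everything else alone.

Things in the scene. Friction and masses are not known exactly. Their poses are not given: they have to be found in the camera images.
- turntable: Fixed turntable; origin: underside centre, on the platter's axis, on the worktop. Dark steel base 26 mm high; its tongue runs along -x to 130 mm from the axis, 30 mm out from under the platter. Along the tongue runs the radial slot: 14.5 mm wide, open above, floor 4 mm above the worktop, centre line y = 0, from 64 mm to 130 mm from the axis.
- slot (a point): Point in the fixed slot, at the height of its mouth (26 mm above the worktop), 78 mm from the axis; axes as turntable (the slot runs along x). The hole passes above it.
- platter_top (a point): Centre of the white platter's top face, 48 mm above the worktop. Platter: 200 mm across, 10 mm thick; a slate coaster (99 mm) and a bauble (52 mm wide, 60 mm high) are fixed at its centre. It floats on a spring: pressed down, it sinks up to 9 mm, resisting with about 1.5 N at first and 0.8 N more per mm, and springs up when let go.
- hole (a point): Centre of the platter's only hole, at the top face, 78 mm from the axis; turns with the platter. It goes right through: 16 mm wide along the turning, about 19 mm long radially (69 to 88 mm from the axis).
- platter (a joint): Turn of the platter (rad), counter-clockwise from above, counting on without limit; at every multiple of 2 pi the hole is exactly over the slot. A slip-clutch motor turns it at about 1.3 rad/s, with 0.2 N m at a stall. Rubbing slows it; about 3 to 6 N pressed down at the hole's radius stalls it. Let go, it runs on at once; a pin caught in the hole is pushed along the turning with about 2.6 N.
- socket: Fixed dark steel socket block 56 x 56 x 50 mm for the pin, origin at its underside centre. The pin hangs loosely by its collar in a round hole 19 mm wide, 44 mm deep: its foot starts 10 mm above the worktop and must rise 44 mm to come clear.
- pin: Loose brass park pin, 92 mm long, 0.1 kg, upright in the socket block; origin at the foot's centre, z up along the pin. Round shank 12 mm thick, 40 mm long, its foot tapered to 8 mm over the last 5 mm; then a collar 28 mm wide from 40 to 44 mm above the foot; then a square handle 20 x 20 mm from 44 to 92 mm, its flats along the pin's x and y.
- pin_foot (a point): Centre of the pin's foot (its lower end).
- pin_grip (a point): Centre of the pin's square handle, 68 mm above its foot; axes as the pin's.
- tumbler: Bystander: glass tumbler, 73 mm wide, 100 mm high, beside the turntable; origin at its underside.
- jigger: Bystander: brass jigger, 47 mm wide, 101 mm high; origin at its underside.
- bowl: Bystander: small gold bowl, 120 mm wide, 72 mm high; origin at its underside.
- can: Bystander: slim drink can, 53 mm wide, 135 mm high; origin at its underside.
- tongs: Bystander: ice tongs, 168 x 28 x 8 mm, lying flat; origin at its underside.
- slate: Bystander: round slate coaster, 99 mm wide, 8 mm thick; origin at its underside.

How it is judged:
By the outcome, as a careful person would: the job done as asked, in the order asked, and still so for the second after the job is handed in, with the robot touching nothing.
It also fails if it takes over 56 s, if anything falls off the work surface, if the arm or the gripper's body presses on something with over 40 N, if the wrist force passes 120 N, or if a joint passes its speed limit or range.

### The arm

A 6-joint arm with a two-finger parallel gripper is mounted at the origin on a cart in front of the work surface, level with it; the furniture and walls round the work are solid. World frame = base frame: x ahead of the robot, y to its left, z up, the work surface at z = 0. Lengths are in m, angles in rad, forces in N, time in s.
With the tool pointing down it reaches from about 0.375 to 0.825 m from the base axis. Payload 5.5 kg.
Tool frame: the origin (TCP) lies on the centre line of the jaws, within the pads' length; the fingertips stand 19 mm ahead of it and the grasp point (between the pads) is the TCP; z points along the fingers, y is the line along which they close (so a half turn about z gives the same grasp; the last joint's range is limited). The gripper opens to 85 mm and grips with 20 to 120 N. Pads are 22 mm wide; open, the fingers measure 114 mm over their backs; the gripper's body (76 mm by 85 mm) begins 54 mm behind the grasp point. The pads swing forward as they close: fully open they stand 13 mm farther back than shut.
Start: joints at [1.201, 0.314, -0.047, 1.21, 0, 1.571], TCP at [0.217, 0.559, 0.25] pointing down, gripper open.
Joint ranges: [-2.67, 2.67], [-0.69, 1.73], [-1.03, 1.25], [-2.08, 2.16], [-1.42, 1.45], [-3.14, 3.14]. Speed limits (rad/s): [2.39, 2.39, 3.01, 3.14, 3.14, 3.14].

### API

Orientations are given as a rotation vector (axis times angle).
In Python, from station import telemetry, capture, sign_off gives the robot as it stands.
- The arm moves only by the shell command python3 -m creep 'ROWS' [OPENING]. ROWS is JSON, a list that holds one entry, the list of rows, each a list of 6 numbers: the shift along the tool's x, y, z in m, then the turn, a rotation vector about the tool's x, y, z in degrees. In form: [[[x, y, z, ax, ay, az], ...]]. A call has 1 to 12 rows; each row is the pose to reach, as a shift and turn from the pose commanded when the call began, along the tool's axes at that moment; what a row does not reach only later rows make up. A row lasts 1/10 s, in which the tool goes at most 50 mm and 8.59 degrees, less where a joint would pass 70% of its speed; a pose out of reach is approached as far as the arm can. A call with a gripper value outside its range is refused whole. OPENING is the closure in counts, from 0 (fully open) to 255 (shut), set as the call begins (- or left out, the last holds). The fingers move at their own pace and stop on an object; the grip force is fixed at half the most. Time passes only in rows, so rows that repeat a pose let the fingers close. It gives the time, the measured TCP pose, the force, the opening and the grip force at its end, in the units of the state.
- telemetry.state(): the state, without advancing time (a new reading comes with each control period).
- capture(name): name is "side" or "top"; returns a dict with "frame" (384x512x3 uint8, red, green, blue), "K" (3x3 intrinsics, pixels), "cam_to_world" (4x4, takes a point from camera to world coordinates). Camera axes: x right, y up, looking along -z (the intrinsics and any distortion apply to the point x, -y, -z); pixel columns grow to the right and rows downward; lengths in m; the calibration is good to about 2 mm. A picture is of the moment at which its call begins. There is no depth.
- sign_off(): hands the job in; it is judged then, once.
The state is a dict: "time": time; "joint_pos": joint angles; "qd": joint speeds; "joint_torque": joint torques, N m; "eef_pos": TCP position; "tcp_rot": TCP orientation; "force": force on the tool from outside, world axes, zero at the start; "ft_torque": the same for the moment, N m; "opening": opening from 0.0 (shut) to 1.0 (fully open); "finger_force": force on a finger pad.
Only numpy, scipy, OpenCV 4.12 (cv2) and the standard library are available. Lean on these libraries where they do the work, as an engineer would, in place of code of your own. Each camera call takes 0.05 s, during which the arm holds its last target. There are 200 camera calls.

## Working session

There is one attempt and no reset: what is moved stays moved. The work goes in short steps, Python scripts to look and compute and a shell command to move; the robot and the scene stay as the last step left them, time stands still between calls to the robot, and variables do not carry over. Pictures are saved under pics/ and viewed, at most 10 in all, crops included, and the job is handed in when it is done.

```bash
mkdir -p pics; ls; cat > h.py <<'E'
import numpy as np, cv2
from station import telemetry, capture, sign_off
def ray(c,u,v):
    d=np.linalg.inv(c["K"])@[u,v,1]; d=np.array([d[0],-d[1],-d[2]])
    M=np.array(c["cam_to_world"]); return M[:3,3], M[:3,:3]@d
def onz(c,u,v,z):
    o,d=ray(c,u,v); return o+d*(z-o[2])/d[2]
def proj(c,p):
    M=np.array(c["cam_to_world"]); q=M[:3,:3].T@(np.array(p)-M[:3,3]); w=np.array(c["K"])@[q[0],-q[1],-q[2]]; return w[:2]/w[2]
def save(c,n,s=1.0,box=None):
    f=c["frame"][:,:,::-1]
    if box: f=f[box[1]:box[3],box[0]:box[2]]
    cv2.imwrite("pics/"+n+".png",cv2.resize(f,None,fx=s,fy=s,interpolation=cv2.INTER_CUBIC))
E
python3 - <<'E'
from h import *
np.set_printoptions(precision=4,suppress=True)
for n in("top","side"):
    c=capture(n); save(c,n+"1",1.5); print(n,c["K"],c["cam_to_world"],[k for k in c])
    np.save(n+"1.npy",c,allow_pickle=True)
print(telemetry.state())
E
```

```text
pics
top [[429.0447   0.     258.0551]
 [  0.     429.0447 199.5204]
 [  0.       0.       1.    ]] [[ 0.0191  0.9744 -0.2239  0.2245]
 [-0.9998  0.0175 -0.0091 -0.137 ]
 [-0.0049  0.2241  0.9746  1.5053]
 [ 0.      0.      0.      1.    ]] ['frame', 'K', 'cam_to_world']
side [[437.5933   0.     257.6114]
 [  0.     437.5933 196.3194]
 [  0.       0.       1.    ]] [[ 0.8966  0.1503 -0.4165 -0.0558]
 [-0.4421  0.356  -0.8233 -1.3257]
 [ 0.0245  0.9223  0.3856  0.6381]
 [ 0.      0.      0.      1.    ]] ['frame', 'K', 'cam_to_world']
{'time': 0.1, 'joint_pos': array([ 1.201 ,  0.3142, -0.048 ,  1.2102, -0.    ,  1.5708]), 'qd': array([ 0.0007, -0.0002,  0.0003,  0.0009,  0.0002,  0.0001]), 'joint_torque': array([ -0.0004, -54.0765,  34.0542,   0.0111,   0.0001,   0.    ]), 'eef_pos': array([0.2167, 0.559 , 0.2495]), 'tcp_rot': array([-0.5776, -3.0878,  0.0024]), 'force': array([-0.2442,  0.549 , -0.1666]), 'ft_torque': array([-0.0053, -0.0663,  0.0206]), 'finger_force': 0.0, 'opening': 1.002739980995967}
```

View pics/top1.png

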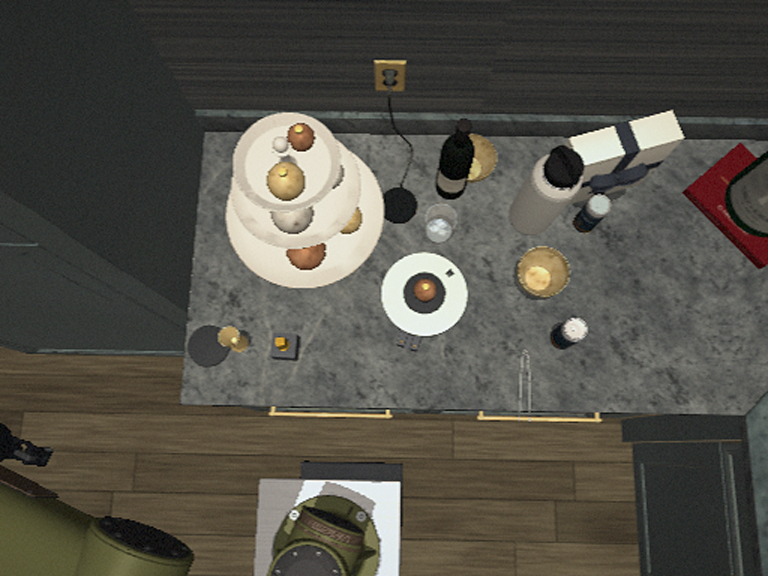

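View pics/side1.png

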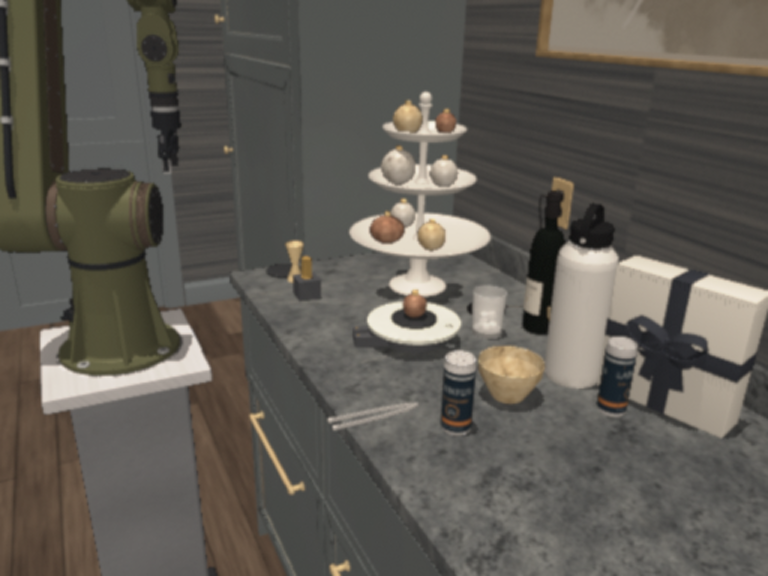

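The top view shows the platter centre at about (283,195) in frame pixels, the hole at (300,181), the tongue at (272,229) and the pin in its socket at (188,229). Next I'll measure these.

```bash
python3 - <<'E'
from h import *
np.set_printoptions(precision=4,suppress=True)
c=np.load("top1.npy",allow_pickle=True).item(); f=c["frame"]
s=np.load("side1.npy",allow_pickle=True).item()
g=f.min(2).astype(int); m=((g>150)).astype(np.uint8)
m[:, :240]=0; m[:,325:]=0; m[:160]=0; m[235:]=0
cs,_=cv2.findContours(m,0,2); k=max(cs,key=cv2.contourArea)
P=np.array([onz(c,u,v,.048)[:2] for u,v in k[:,0]+0.0])
ce,r=cv2.minEnclosingCircle(P.astype(np.float32)); print("platter",ce,r)
A=np.c_[2*P,np.ones(len(P))]; x=np.linalg.lstsq(A,(P**2).sum(1),rcond=None)[0]; print(x[:2],np.sqrt(x[2]+x[:2]@x[:2]))
import numpy as n
a=f[145:265,165:325]
# two crops stacked: socket & tongue
t1=cv2.resize(f[210:250,170:210],None,fx=9,fy=9,interpolation=cv2.INTER_CUBIC)
t2=cv2.resize(f[215:255,250:290],None,fx=9,fy=9,interpolation=cv2.INTER_CUBIC)
t3=cv2.resize(s["frame"][165:205,180:230],None,fx=8,fy=8,interpolation=cv2.INTER_CUBIC)
t4=cv2.resize(s["frame"][195:240,230:320],None,fx=4,fy=4,interpolation=cv2.INTER_CUBIC)
im=np.zeros((580,800,3),np.uint8); im[:360,:360]=t1; im[:360,400:760]=t2; im=im
cv2.imwrite("pics/crop1.png",im[:360,:,::-1])
for u,v,z in[(188,229,.1)]: print(onz(c,u,v,z))
E
```

```text
platter (0.5764115452766418, -0.20824165642261505) 0.10083667188882828
[ 0.5761 -0.2081] 0.09872799439361939
[0.4431 0.1061 0.1   ]
```

View pics/crop1.png

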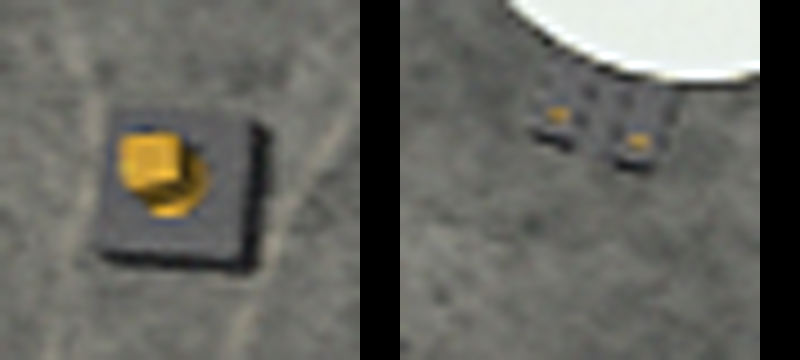

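```bash
cat >> h.py <<'E'
from scipy.spatial.transform import Rotation as R
np.set_printoptions(precision=4,suppress=True)
def rows(target,yaxis_deg=None,st=None):
    """shift (mm) in tool axes to world TCP target; and turn about tool z to bring tool y onto world heading (mod 180); also uprighting vector"""
    st=st or telemetry.state(); Rt=R.from_rotvec(st["tcp_rot"])
    d=Rt.inv().apply(np.array(target)-st["eef_pos"])*1000
    y=Rt.as_matrix()[:,1]; h=np.degrees(np.arctan2(y[1],y[0]))
    out=[d,h]
    if yaxis_deg is not None:
        t=(yaxis_deg-h+90)%180-90; Z=R.from_euler('z',t,degrees=True)
        # desired: z down exactly
        a=np.radians(h+t); yy=np.array([np.cos(a),np.sin(a),0]); zz=np.array([0,0,-1.]); M=np.c_[np.cross(yy,zz),yy,zz]
        out.append(np.degrees((Rt.inv()*R.from_matrix(M)).as_rotvec()))
    return out
E
python3 - <<'E'
from h import *
c=np.load("top1.npy",allow_pickle=True).item(); s=np.load("side1.npy",allow_pickle=True).item(); f=c["frame"]
q=lambda u,v,z: onz(c,u/9+170,v/9+210,z)
H=np.array([q(u,v,.102) for u,v in[(120,138),(180,132),(184,182),(125,188)]]); print("handle",H.mean(0)); 
for i in range(4):
    e=H[(i+1)%4]-H[i]; print(np.linalg.norm(e[:2]),np.degrees(np.arctan2(e[1],e[0])))
S=np.array([q(u,v,.05) for u,v in[(107,108),(255,120),(246,262),(98,250)]]); print("socket",S.mean(0),S)
d=[onz(c,u/9+250,v/9+215,.026) for u,v in[(158,115),(238,141)]]; m=(d[0]+d[1])/2; ctr=np.array([.5762,-.2081,.048])
e=d[1]-d[0]; v=ctr-m; print("dots",d,m,"perp heading",np.degrees(np.arctan2(e[1],e[0])),"x heading",np.degrees(np.arctan2(v[1],v[0])),np.linalg.norm(v[:2]))
h=onz(c,300,181,.048)-ctr; print("hole",h,np.linalg.norm(h[:2]),np.degrees(np.arctan2(h[1],h[0])))
# handle in side view: gold blob
f=s["frame"].astype(int); m2=((f[...,0]-f[...,2]>50)).astype(np.uint8); m2[:,:198]=0;m2[:,215:]=0;m2[:160]=0;m2[200:]=0
ys,xs=np.nonzero(m2); print("side blob",xs.min(),xs.max(),ys.min(),ys.max(),xs.mean(),ys.mean())
print("predicted side of grip",proj(s,[*H.mean(0)[:2],.078]), "base/top",proj(s,[*H.mean(0)[:2],.102]),proj(s,[*H.mean(0)[:2],.05]))
print("plate edge",onz(c,200,191,.15),onz(c,256,150,.15))
print(R.from_rotvec(telemetry.state()["tcp_rot"]).as_matrix())
g=telemetry.state(); print(rows([H.mean(0)[0],H.mean(0)[1],.15],0))
E
```

```text
handle [0.4468 0.1096 0.102 ]
0.022138379040093692 -83.15412685580706
0.018710345448423926 -172.36448028135436
0.02170797713630828 96.93020729850711
0.018753155673643062 8.949226418967534
socket [0.4457 0.109  0.05  ] [[0.4748 0.1372 0.05  ]
 [0.4712 0.0803 0.05  ]
 [0.4167 0.081  0.05  ]
 [0.4202 0.1374 0.05  ]]
dots [array([ 0.464 , -0.1582,  0.026 ]), array([ 0.4544, -0.1893,  0.026 ])] [ 0.4592 -0.1738  0.026 ] perp heading -107.16034967677436 x heading -16.351354890676898 0.12193409228734164
hole [ 0.0527 -0.0616  0.    ] 0.08104772200263302 -49.46466918871687
side blob 198 207 161 185 202.10077519379846 175.2093023255814
predicted side of grip [203.7989 177.3018] base/top [203.6481 171.1289] [203.9727 184.4142]
plate edge [0.561  0.0653 0.15  ] [ 0.705  -0.1143  0.15  ]
[[-0.9324  0.3614 -0.0005]
 [ 0.3614  0.9324 -0.0014]
 [-0.     -0.0015 -1.    ]]
[array([-376.9819, -335.6715,  100.0384]), np.float64(68.8111452080518), array([-0.0759,  0.0535, 68.8111])]
```

```bash
python3 -c "
from h import *
print(rows([.446,.1095,.15],97.5))"
```

```text
[array([-376.2615, -336.0646,  100.039 ]), np.float64(68.8111452080518), array([ -0.0858,  -0.0207, -28.6888])]
```

```bash
python3 -m creep '[[[-0.376,-0.336,0.1,0,0,-28.7],[-0.376,-0.336,0.1,0,0,-28.7],[-0.376,-0.336,0.1,0,0,-28.7],[-0.376,-0.336,0.1,0,0,-28.7],[-0.376,-0.336,0.1,0,0,-28.7],[-0.376,-0.336,0.1,0,0,-28.7],[-0.376,-0.336,0.1,0,0,-28.7],[-0.376,-0.336,0.1,0,0,-28.7],[-0.376,-0.336,0.1,0,0,-28.7],[-0.376,-0.336,0.1,0,0,-28.7],[-0.376,-0.336,0.1,0,0,-28.7],[-0.376,-0.336,0.1,0,0,-28.7]]]' 100
python3 -c "
from h import *
print(rows([.446,.1095,.079],97.5)); s=telemetry.state(); print(s['opening'],s['time'])"
```

```text
time: 1.3
eef_pos: [0.4462, 0.108, 0.1495]
tcp_rot: [0.199, -3.134, 0.001]
force: [-0.9, 0.1, -0.8]
opening: 0.608
finger_force: 0.0
[array([-0.121 ,  1.5745, 70.4599]), np.float64(97.26098163282975), array([-0.0324, -0.0844, -0.239 ])]
0.6077448159874863 1.3
```

```bash
python3 -m creep '[[[0,0.001,0.03,0,0,0],[0,0.001,0.05,0,0,0],[0,0.001,0.063,0,0,0],[0,0.001,0.07,0,0,0],[0,0.001,0.07,0,0,0]]]'
python3 -m creep '[[[0,0,0,0,0,0],[0,0,0,0,0,0],[0,0,0,0,0,0],[0,0,0,0,0,0],[0,0,0,0,0,0],[0,0,0,0,0,0],[0,0,0,0,0,0]]]' 255
python3 -c "
from h import *
c=capture('side'); save(c,'grip',4,(150,100,300,220))"
```

```text
time: 1.8
eef_pos: [0.4449, 0.1118, 0.0797]
tcp_rot: [0.208, -3.133, 0.0]
force: [-0.8, -0.3, 1.0]
opening: 0.606
finger_force: 0.0
time: 2.5
eef_pos: [0.4466, 0.1116, 0.0812]
tcp_rot: [-0.206, 3.133, 0.001]
force: [-1.4, 0.8, 5.7]
opening: 0.229
finger_force: 58.6
```

View pics/grip.png

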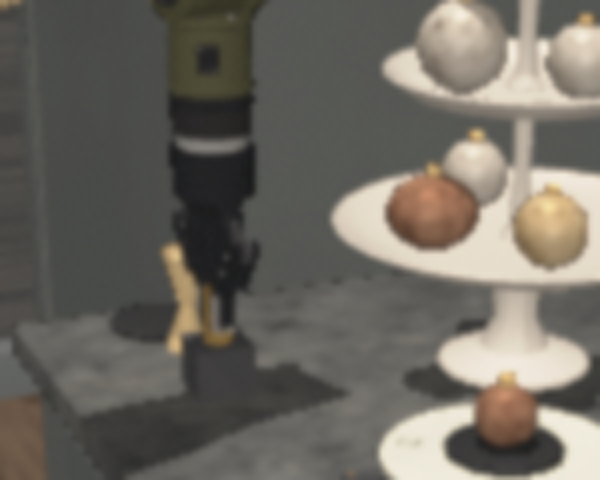

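The side view shows the gripper closed on the pin handle in the socket, with the collar just under the fingertips near (218,335) in the crop. Now lift it.

```bash
python3 -m creep '[[[0,0,-0.015,0,0,0],[0,0,-0.035,0,0,0],[0,0,-0.055,0,0,0],[0,0,-0.07,0,0,0],[0,0,-0.07,0,0,0]]]'
python3 -c "
from h import *
print(rows([.5014,-.1859,.155],73.5))"
```

```text
time: 3.05
eef_pos: [0.4473, 0.1115, 0.1522]
tcp_rot: [-0.205, 3.131, 0.001]
force: [0.3, 0.2, -1.4]
opening: 0.226
finger_force: 58.6
[array([ -14.7855, -301.905 ,   -2.8773]), np.float64(97.50135918794724), array([ 0.0604,  0.204 , 24.0013])]
```

```bash
python3 -m creep '[[[-0.0148,-0.302,-0.003,0,0.2,24],[-0.0148,-0.302,-0.003,0,0.2,24],[-0.0148,-0.302,-0.003,0,0.2,24],[-0.0148,-0.302,-0.003,0,0.2,24],[-0.0148,-0.302,-0.003,0,0.2,24],[-0.0148,-0.302,-0.003,0,0.2,24],[-0.0148,-0.302,-0.003,0,0.2,24],[-0.0148,-0.302,-0.003,0,0.2,24],[-0.0148,-0.302,-0.003,0,0.2,24]]]'
python3 -c "
from h import *
t=capture('top'); s=capture('side')
a=cv2.resize(t['frame'][150:250,220:340],(600,500),interpolation=2)
cv2.imwrite('pics/over_t.png',a[:,:,::-1]); save(s,'over_s',5,(215,130,335,245))
np.save('t2.npy',t,allow_pickle=True);np.save('s2.npy',s,allow_pickle=True)
st=telemetry.state();print(st)
p=st['eef_pos']; f=p-[0,0,.071]; print(f,proj(s,f),proj(t,f),proj(s,[.5014,-.1859,.048]))"
```

```text
time: 3.95
eef_pos: [0.4991, -0.1853, 0.1523]
tcp_rot: [-0.449, -3.104, -0.001]
force: [-0.7, 0.5, -0.5]
opening: 0.226
finger_force: 59.2
{'time': 4.05, 'joint_pos': array([-0.3539,  0.2522, -0.3593,  0.9638, -0.0007, -0.0679]), 'qd': array([ 0.0044, -0.0057,  0.0056,  0.0006,  0.0007, -0.0021]), 'joint_torque': array([ -0.5787, -47.6604,  31.7359,   0.0236,  -0.0281,   0.0038]), 'eef_pos': array([ 0.4995, -0.1848,  0.1528]), 'tcp_rot': array([-0.4471, -3.105 , -0.0004]), 'force': array([ 0.3759, -0.0757, -0.8429]), 'ft_torque': array([ 0.0213, -0.0236,  0.0407]), 'finger_force': 59.16943430900574, 'opening': 0.22434426839039542}
[ 0.4995 -0.1848  0.0818] [251.2521 203.739 ] [275.8395 214.8689] [251.7373 213.4778]
```

View pics/over_s.png

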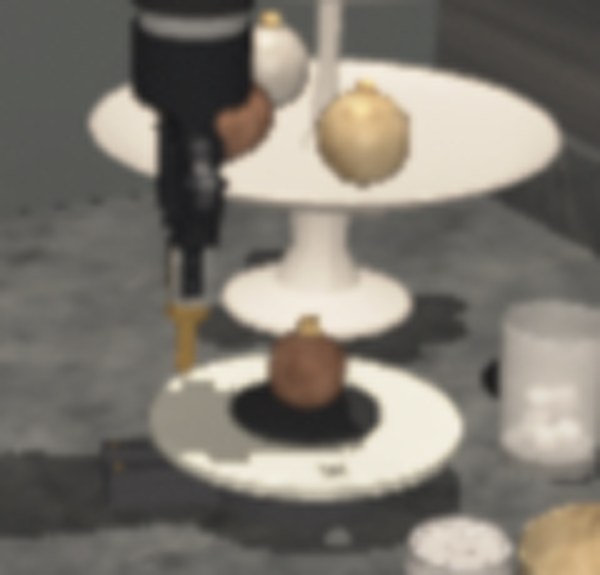

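View pics/over_t.png

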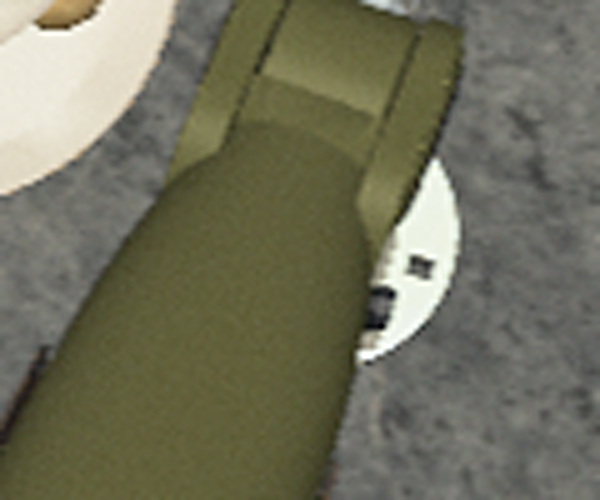

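The side view shows the pin upright over the platter's left part, foot at about (252,204). In the top view the arm hides the slot, but the hole shows at (304,203).

```bash
cat >> h.py <<'E'
CT=np.array([.5762,-.2081,.048])
def holeang(c,u,v,z=.048):
    h=onz(c,u,v,z)-CT; return np.linalg.norm(h[:2]),(163.5-np.degrees(np.arctan2(h[1],h[0])))%360
E
python3 -c "
from h import *
t=np.load('t2.npy',allow_pickle=True).item();s=np.load('s2.npy',allow_pickle=True).item()
print('to go',holeang(t,304.2,203.2),holeang(s,333/5+215,468/5+130))
print(rows([.5014,-.186,.123],73.5))"
```

```text
to go (np.float64(0.08064727342453681), np.float64(273.1139360001946)) (np.float64(0.08294197905436478), np.float64(269.2468349808828))
[array([-2.2933, -0.6313, 29.8339]), np.float64(73.61373131936578), array([-0.0231, -0.26  ,  0.1137])]
```

```bash
python3 -m creep '[[[-0.0023,-0.0006,0.012,0,-0.25,0.1],[-0.0023,-0.0006,0.024,0,-0.25,0.1],[-0.0023,-0.0006,0.029,0,-0.25,0.1],[-0.0023,-0.0006,0.031,0,-0.25,0.1],[-0.0023,-0.0006,0.0325,0,-0.25,0.1],[-0.0023,-0.0006,0.0325,0,-0.25,0.1]]]'
```

```text
time: 4.65
eef_pos: [0.502, -0.1874, 0.1209]
tcp_rot: [0.453, 3.108, -0.001]
force: [-0.1, 0.3, -0.4]
opening: 0.227
finger_force: 59.2
```

```bash
python3 -m creep '[[[0,0,0.001,0,0,0],[0,0,0.002,0,0,0],[0,0,0.002,0,0,0]]]'
```

```text
time: 4.95
eef_pos: [0.5021, -0.1877, 0.119]
tcp_rot: [0.453, 3.107, -0.002]
force: [-0.6, -1.6, 0.5]
opening: 0.23
finger_force: 59.3
```

```bash
cat > ang.py <<'E'
from h import *
def find():
    """hole seen in side view: dark spot on the white platter outside coaster/shadow; return degrees to go"""
    s=capture('side'); t0=telemetry.state()['time']-.05; f=s['frame']; out=[]
    for n,c in(('side',s),('top',capture('top'))):
        a=np.radians(np.arange(0,360,1.0)); v=[]
        g=cv2.cvtColor(c['frame'],cv2.COLOR_RGB2GRAY).astype(np.float32)
        P=lambda r:np.array([proj(c,CT+[r*np.cos(np.radians(163.5)-x),r*np.sin(np.radians(163.5)-x),0]) for x in a],np.float32)
        m=[cv2.remap(g,*(p.T.reshape(2,1,-1)),1)[0] for p in(P(.078),P(.061),P(.094))]
        d=np.minimum(m[1],m[2])-m[0]; d=np.convolve(np.r_[d[-3:],d,d[:3]],np.ones(7)/7,'valid')
        k=int(d.argmax()); out.append((n,round(np.degrees(a[k])),round(float(d[k]))))
    st=telemetry.state(); print(round(t0,2),out,st['force'],st['eef_pos'])
E
python3 -c "
from ang import *
for i in range(3): find()"
```

```text
4.95 [('side', 37, 35), ('top', 229, 46)] [-0.1103 -0.634  -0.7438] [ 0.5021 -0.1877  0.119 ]
5.05 [('side', 36, 34), ('top', 230, 41)] [ 0.2054 -0.253   0.3222] [ 0.5021 -0.1876  0.119 ]
5.15 [('side', 36, 34), ('top', 229, 44)] [ 0.5105 -0.4882 -0.1568] [ 0.502  -0.1876  0.1189]
```

```bash
sed -i "s/^        d=np.minimum.*/        d=np.min([m[1],m[2],np.roll(m[0],14),np.roll(m[0],-14)],0)-m[0]; d=np.convolve(np.r_[d[-3:],d,d[:3]],np.ones(7)\/7,'valid')/" ang.py
python3 -c "
from ang import *
for i in range(3): find()"
```

```text
5.25 [('side', 183, 18), ('top', 229, 28)] [-0.1788 -1.1349 -0.3725] [ 0.502  -0.1875  0.1189]
5.35 [('side', 179, 6), ('top', 229, 29)] [-1.0331 -0.0102 -0.0507] [ 0.502  -0.1875  0.1189]
5.45 [('side', 26, 4), ('top', 314, 26)] [-0.6426 -0.6766  1.0282] [ 0.502  -0.1875  0.1188]
```

```bash
python3 -m creep '[[[0,0,0.001,0,0,0],[0,0,0.001,0,0,0]]]' | grep -E 'time|eef|force: \['; python3 -m creep '[[[0,0,0.001,0,0,0],[0,0,0.001,0,0,0]]]' | grep -E 'time|eef|force: \['; python3 -c "
from ang import *
for i in range(2): find()"
```

```text
time: 5.75
eef_pos: [0.5019, -0.1876, 0.1178]
force: [-0.4, -1.4, 1.8]
time: 5.95
eef_pos: [0.502, -0.1876, 0.1168]
force: [-0.8, -0.5, 2.0]
5.95 [('side', 24, 3), ('top', 229, 30)] [-0.5155 -0.3889  1.7828] [ 0.502  -0.1876  0.1168]
6.05 [('side', 24, 3), ('top', 229, 27)] [-0.3349 -0.1492  1.5022] [ 0.502  -0.1875  0.1169]
```

```bash
python3 -m creep '[[[0,0.0014,0.001,0,0,0],[0,0.0014,0.001,0,0,0]]]' | grep -E 'time|eef|force: \['; python3 -c "
from ang import *
for i in range(3): find()
save(capture('side'),'rub',5,(235,190,335,245))"
```

```text
time: 6.35
eef_pos: [0.5024, -0.1861, 0.1157]
force: [-0.2, -0.3, 2.3]
6.35 [('side', 22, 2), ('top', 316, 27)] [-0.472  -2.3302  2.5261] [ 0.5024 -0.1861  0.1158]
6.45 [('side', 29, 2), ('top', 225, 27)] [-0.0443 -1.125   2.4857] [ 0.5024 -0.1861  0.1159]
6.55 [('side', 29, 3), ('top', 225, 25)] [ 0.0829 -1.561   1.8777] [ 0.5024 -0.1861  0.1158]
```

View pics/rub.png

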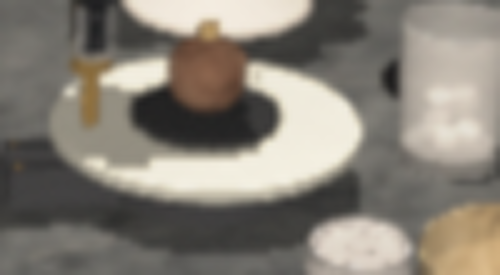

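The side view shows the foot resting on the platter at about (90,125) in the crop. The hole is hidden, probably behind the bauble. I'll press a little harder and watch.

```bash
python3 -m creep '[[[0,0,0.0005,0,0,0],[0,0,0.0005,0,0,0],[0,0,0.0005,0,0,0],[0,0,0.0005,0,0,0]]]' | grep -E 'time|eef|force: \['; python3 -c "
from ang import *
prev=None
for i in range(4):
    s=capture('side'); f=s['frame'].astype(int)[190:245,235:335]; st=telemetry.state()
    if prev is not None:
        d=f.sum(2)-prev; k=np.argwhere(abs(d)>90)+[190,235]; print(st['time'],st['force'],[(int(v),int(u),int(d[v-190,u-235])) for v,u in k][:14])
    prev=f.sum(2)
"
```

```text
time: 7.1
eef_pos: [0.5024, -0.1862, 0.1153]
force: [0.2, -2.5, 2.8]
7.2 [-0.797  -1.9981  2.1366] []
7.25 [-0.9778 -1.0915  2.3978] []
7.3 [-0.6809 -2.3259  3.0284] []
```

```bash
cat > diff.py <<'E'
from ang import *
import os
s=capture('side'); g=s['frame'].astype(int).sum(2); st=telemetry.state()
if os.path.exists('prev.npy'):
    d=g-np.load('prev.npy'); w=np.zeros_like(d); w[198:236,240:312]=d[198:236,240:312]
    m=(abs(w)>60).astype(np.uint8); n,_,sta,ce=cv2.connectedComponentsWithStats(m)
    for i in range(1,n):
        if sta[i][4]>=2:
            u,v=ce[i]; print('blob',ce[i],sta[i][4],int(w[int(round(v)),int(round(u))]),holeang(s,u,v))
np.save('prev.npy',g); print(st['time'],st['force'],st['eef_pos'])
E
python3 diff.py;  python3 -m creep '[[[0,0,0,0,0,0],[0,0,0,0,0,0],[0,0,0,0,0,0],[0,0,0,0,0,0],[0,0,0,0,0,0],[0,0,0,0,0,0]]]' | grep -E 'time|force: \['; python3 diff.py
```

```text
7.35 [-0.3002 -2.1908  2.1774] [ 0.5024 -0.1861  0.1153]
time: 7.95
force: [-0.8, -1.5, 2.7]
blob [264.  207.5] 2 -63 (np.float64(0.05142971867437227), np.float64(53.65056799403553))
8.0 [-0.8755 -1.0142  2.4416] [ 0.5024 -0.1861  0.1153]
```

```bash
for i in 1 2; do python3 -m creep '[[[0,0,0,0,0,0],[0,0,0,0,0,0],[0,0,0,0,0,0],[0,0,0,0,0,0],[0,0,0,0,0,0]]]' | grep -E 'time|force: \['; python3 diff.py; done
```

```text
time: 8.5
force: [-0.6, -1.9, 3.0]
blob [267.3333 204.3333] 3 -108 (np.float64(0.06727289479068595), np.float64(77.46266036065241))
8.55 [-0.4594 -1.3393  2.2217] [ 0.5023 -0.1861  0.1153]
time: 9.05
force: [-0.1, -1.3, 2.8]
blob [267.5 204. ] 2 73 (np.float64(0.06966411318110169), np.float64(78.81165901450598))
blob [291.  212.5] 2 65 (np.float64(0.04966190472869251), np.float64(188.61992242110807))
9.1 [-1.1254 -1.6509  2.061 ] [ 0.5023 -0.1861  0.1153]
```

```bash
for i in 1 2 3; do python3 -m creep '[[[0,0,0,0,0,0],[0,0,0,0,0,0],[0,0,0,0,0,0],[0,0,0,0,0,0],[0,0,0,0,0,0]]]' | grep -E 'time|force: \['; python3 diff.py; done
```

```text
time: 9.6
force: [-0.9, -1.9, 3.1]
blob [260.4 206.2] 5 -110 (np.float64(0.0668177089947747), np.float64(52.73549740831203))
9.65 [-0.9261 -2.3773  3.3028] [ 0.5024 -0.1861  0.1153]
time: 10.15
force: [0.2, -2.0, 2.1]
blob [260.5 206. ] 4 91 (np.float64(0.06771012956896987), np.float64(53.95629619858897))
blob [256. 206.] 3 -121 (np.float64(0.07862943563670295), np.float64(45.90174832919594))
10.2 [-0.1706 -1.731   2.4567] [ 0.5024 -0.1861  0.1153]
time: 10.7
force: [-0.7, -2.1, 2.2]
blob [256.   205.75] 4 119 (np.float64(0.07985925561633037), np.float64(47.08420289382613))
10.75 [ 0.0983 -2.2785  2.5902] [ 0.5024 -0.1861  0.1153]
```

```bash
for i in 1 2 3 4 5 6; do python3 -m creep '[[[0,0,0,0,0,0],[0,0,0,0,0,0],[0,0,0,0,0,0],[0,0,0,0,0,0]]]' | grep -E 'time|eef|force: \[' | tr '\n' ' '; echo; done
```

```text
time: 11.15 eef_pos: [0.5023, -0.1861, 0.1153] force: [-0.1, -2.3, 3.2] 
time: 11.55 eef_pos: [0.5024, -0.1861, 0.1153] force: [-0.1, -2.1, 3.1] 
time: 11.95 eef_pos: [0.5024, -0.1861, 0.1153] force: [-0.3, -1.8, 3.1] 
time: 12.35 eef_pos: [0.5024, -0.186, 0.1153] force: [-0.9, -0.0, -0.8] 
time: 12.75 eef_pos: [0.502, -0.1861, 0.1151] force: [-2.3, -2.9, 0.9] 
time: 13.15 eef_pos: [0.5022, -0.1861, 0.1153] force: [-2.3, -2.3, 0.1]
```

```bash
for i in 1; do python3 -m creep '[[[0.0015,0,0.001,0,0,0],[0.002,0,0.002,0,0,0],[0.002,0,0.003,0,0,0],[0.002,0,0.004,0,0,0]]]' | grep -E 'time|eef|force: \[' | tr '\n' ' '; echo; done; python3 -c "
from h import *
s=capture('side'); save(s,'caught',5,(235,190,335,245))
print(telemetry.state()['force'])"
```

```text
time: 13.55 eef_pos: [0.5008, -0.1857, 0.1115] force: [-0.2, -2.6, 1.9] 
[ 0.3978 -3.4474  1.404 ]
```

View pics/caught.png

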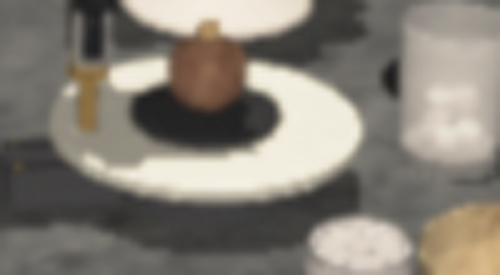

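The side view shows the pin in the hole at (88,125) in the crop, seated lower than before, and the platter held. Continue down in small steps.

```bash
python3 -m creep '[[[0,0,0.002,0,0,0],[0,0,0.004,0,0,0],[0,0,0.006,0,0,0],[0,0,0.008,0,0,0]]]' | grep -E 'time|eef|force: \[' | tr '\n' ' '; echo; python3 -m creep '[[[0,0,0.0015,0,0,0],[0,0,0.003,0,0,0],[0,0,0.004,0,0,0]]]' | grep -E 'time|eef|force: \[' | tr '\n' ' '
```

```text
time: 14.0 eef_pos: [0.4998, -0.1853, 0.1026] force: [-1.1, -1.7, 0.1] 
time: 14.3 eef_pos: [0.5002, -0.1855, 0.099] force: [-0.2, -2.6, 0.0]
```

```bash
for i in 1 2; do python3 -m creep '[[[0,0,0.001,0,0,0],[0,0,0.002,0,0,0],[0,0,0.003,0,0,0]]]' | grep -E 'time|eef|force: \[' | tr '\n' ' '; echo; done
```

```text
time: 14.6 eef_pos: [0.5005, -0.1856, 0.0962] force: [0.0, -3.1, 0.0] 
time: 14.9 eef_pos: [0.5005, -0.1856, 0.0932] force: [0.1, -2.3, 0.0]
```

```bash
python3 -m creep '[[[0,0,0.001,0,0,0],[0,0,0.002,0,0,0],[0,0,0.003,0,0,0]]]' | grep -E 'time|eef|force: \[' | tr '\n' ' '; echo; python3 -m creep '[[[0,0,0.002,0,0,0],[0,0,0.004,0,0,0],[0,0,0.006,0,0,0]]]' | grep -E 'time|eef|force: \[' | tr '\n' ' ';  python3 -m creep '[[[0,0,0.001,0,0,0],[0,0,0.002,0,0,0],[0,0,0.003,0,0,0]]]' | grep -E 'time|eef|force: \[' | tr '\n' ' '
```

```text
time: 15.2 eef_pos: [0.5004, -0.1856, 0.0902] force: [-1.0, -2.5, -0.1] 
time: 15.5 eef_pos: [0.5004, -0.1856, 0.0841] force: [-0.3, -1.6, -0.6] time: 15.8 eef_pos: [0.5004, -0.1856, 0.0812] force: [-1.0, -1.9, 0.3]
```

```bash
for i in 1 2 3; do python3 -m creep '[[[0,0,0.0005,0,0,0],[0,0,0.001,0,0,0],[0,0,0.001,0,0,0]]]' | grep -E 'time|eef|force: \[' | tr '\n' ' '; echo; done
```

```text
time: 16.1 eef_pos: [0.5005, -0.1855, 0.0803] force: [-0.7, -1.7, -0.2] 
time: 16.4 eef_pos: [0.5005, -0.1856, 0.0793] force: [-0.2, -2.6, -0.2] 
time: 16.7 eef_pos: [0.5005, -0.1856, 0.0783] force: [-0.9, -1.8, 0.9]
```

```bash
for i in 1; do python3 -m creep '[[[0,0,0.0005,0,0,0],[0,0,0.001,0,0,0],[0,0,0.001,0,0,0]]]' | grep -E 'time|eef|force: \[' | tr '\n' ' '; echo; done; python3 -c "
from h import *
s=capture('side'); save(s,'down',5,(235,180,335,245))
print(telemetry.state()['force'])"
```

```text
time: 17.0 eef_pos: [0.5005, -0.1856, 0.0773] force: [-0.9, -2.4, 0.8] 
[-1.1371 -2.2833  0.9401]
```

View pics/down.png

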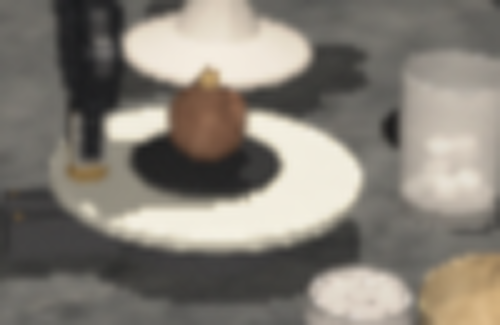

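The collar lies on the platter at (87,172) in the crop. Release and rise.

```bash
python3 -m creep '[[[0,0,0.0007,0,0,0],[0,0,0.0007,0,0,0]]]' | grep -E 'eef|force: \['; python3 -m creep '[[[0,0,0,0,0,0],[0,0,0,0,0,0],[0,0,0,0,0,0],[0,0,0,0,0,0]]]' 140 | grep -E 'eef|force: \[|open'; python3 -m creep '[[[0,0,-0.01,0,0,0],[0,0,-0.03,0,0,0],[0,0,-0.06,0,0,0],[0,0,-0.1,0,0,0],[0,0,-0.14,0,0,0],[0,0,-0.15,0,0,0],[0,0,-0.15,0,0,0]]]'; python3 -c "
from h import *
s=capture('side'); save(s,'end',5,(215,130,335,245))
"
```

```text
eef_pos: [0.5005, -0.1856, 0.0766]
force: [-0.9, -1.6, 2.5]
eef_pos: [0.5005, -0.1853, 0.0765]
force: [-0.1, 0.3, 0.1]
opening: 0.45
time: 18.35
eef_pos: [0.5017, -0.1859, 0.2292]
tcp_rot: [0.452, 3.103, -0.003]
force: [0.9, -0.5, -0.4]
opening: 0.448
finger_force: 0.0
```

View pics/end.png

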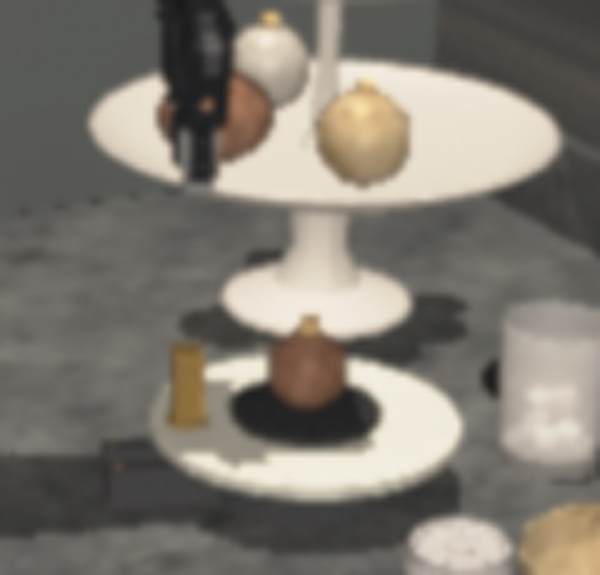

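The pin stands upright at (187,385) in the crop, its collar flat on the platter and the arm clear above it. I'm handing the job in.

```bash
python3 -c "
from station import sign_off
print(sign_off())"
```

```text
the job is handed in; nothing more can be done
None
```

The job is handed in at about 18.4 s of the 56 s: I slowed the platter with the pin's foot, the pin caught in the hole over the slot and went down until its collar lay on the platter, and the last picture shows it upright with the arm clear.

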